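# Bolt down the dive-gear crate

### The arm

A 6-joint arm with a two-finger parallel gripper is mounted at the origin on the work surface. World frame = base frame: x ahead of the robot, y to its left, z up, the work surface at z = 0. Lengths are in m, angles in degrees, forces in N, time in s.
With the tool pointing down it reaches from about 0.4 to 0.825 m from the base axis. Payload 7 kg.
Tool frame: the origin (TCP) lies at the very end of the fingers, on their centre line; the grasp point (between the pads) lies tcp_to_grasp behind it (tcp_to_grasp is the distance from the TCP to the grasp point, in m); x points along the fingers, y is the direction in which the jaws open and shut, and the axes are right-handed (so a half turn about x gives the same grasp; the last joint's range is limited). The gripper opens to 88 mm and grips with 3 to 60 N. Pads are 19 mm wide; open, the fingers measure 130 mm over their backs; the gripper's body (78 mm by 193 mm) begins 47 mm behind the grasp point.
Start: joints at [-56.889, 20.546, 0.682, 0, -70.136, -16.507], TCP at [0.193, -0.647, 0.227] pointing down, gripper open.
Joint ranges: [-176.03, 176.03], [-82.01, 121.73], [-58.28, 71.71], [-173.87, 95.51], [-174.79, -0.11], [-173.66, 173.66]. Speed limits (degrees/s): [136.94, 136.94, 172.46, 180, 180, 180].

### API

Orientations are given as [roll, pitch, yaw] about the fixed x, y, z axes, in that order (R = Rz(yaw) Ry(pitch) Rx(roll)).
In Python, from plant import * gives the robot as it stands. The module is installed in compiled form; this text tells all that it offers.
- The arm moves only by the shell command python3 -m pendant 'ROWS'. ROWS is JSON, a list of rows, each an object with "claw": the finger opening in mm, from 0 to 87.6; "linear": the shift along the tool's x, y, z in mm, a list of three; "twist": the turn about the tool's x in rad. In form: [{"claw": claw, "linear": [tx, ty, tz], "twist": twist}, ...]. A call has exactly 10 rows; each row shifts and turns the commanded pose from where the row before left it, along the tool's axes as they then stand; what a row does not reach is not made up. A row lasts 1/12 s, in which the tool goes at most 41.7 mm and 7.16 degrees, less where a joint would pass 70% of its speed; a pose out of reach is approached as far as the arm can. A call with a gripper value outside its range is refused whole. The fingers move at their own pace and stop on an object; the grip force is fixed at half the most. Time passes only in rows, so rows that do not move let the fingers close, or fill a call up. It gives the time, the measured TCP pose, the force and the opening at its end, in the units of the state.
- get_obs(): the state, without advancing time (a new reading comes with each control period).
- snapshot(name): name is "scene" or "top" or "wrist"; returns (picture, depth): 480x640x3 uint8, red, green, blue; 480x640 float32, m along the optical axis (not along the pixel's ray), 0 where there is no reading.
- camera_params(name): a dict with "fx", "fy", "cx", "cy" (pixels), "k1" (the pictures are not rectified: a ray, as slopes to the right and down, at radius r is drawn at 1 + k1 r^2 times it, then the intrinsics apply), "rvec" (rotation vector, rad) and "tvec" (3), from world to camera coordinates, as OpenCV has them. Camera axes: x right, y down, z forward; pixel columns grow to the right and rows downward; lengths in m; the calibration is good to about 2 mm. A picture is of the moment at which its call begins: read the wrist's pose just before it. camera_params takes no time and is no camera call; for the wrist camera it gives the pose at the moment of the call.
- close_job(): hands the job in, once; it reports no verdict.
Trained networks look in the newest picture that a camera, given by its name, has taken for a name from the list of things; names that differ only in an ending like _2 or _b are one class to them, and where a whole thing is asked for, a point or a joint stands for the part that bears it (a point fixed in the world has none). Each returns a list of dicts, best first, with "confidence" (0 to 1); they miss things now and then, are a little off and sometimes report something else, mostly with a low value. They report only what shows in the picture. A call takes as long as a camera call.
- boxes_of(camera, target): "xy" ([column, row] in pixels, amid what is visible of it).
The state is a dict: "clock": time; "joint_pos": joint angles; "qvel": joint speeds; "tau": joint torques, N m; "tool_pos": TCP position; "orientation": TCP orientation; "force": force on the tool from outside, world axes, zero at the start; "moment": the same for the moment, N m; "opening": finger opening in m.
Only numpy, scipy, OpenCV 4.12 (cv2) and the standard library are available. Lean on these libraries where they do the work, as an engineer would, in place of code of your own. Each camera call takes 0.05 s, during which the arm holds its last target. There are 200 camera calls.

### The job

The breeze keeps lifting the lid of the sage-green gear crate: slide its barrel bolt across into the keeper, then turn the handle down until it lies fully home in the notch of the strip, and let go. The notch is not at quite the same place on every crate, so find it by feel: never force the handle down against the strip, and leave the other gear where it is.

Things in the scene. Friction and masses are not known exactly. Their poses are not given: they have to be found in the camera images.
- crate: Closed sage-green crate, fixed, 260 (x) x 460 (y) x 130 mm high; lid of two flaps that meet at y = 0. Origin: centre of its underside; x points from its front (long side nearest the robot) to its back, y along the front to the left, z up. The steel bolt lies on the right flap along y, its axis at x = -98 mm, 148 mm high (18 mm above the lid). Front edge of the lid: x = -134 mm.
- keeper (a point): Steel keeper on the left flap into which the bolt's rod slides: centre of its opening, on the bolt's axis, at crate y = +24 mm, 22 mm long along y. Keeper and the bolt's two brackets (crate y = -168 and -22 mm) reach 9 mm above the bolt's axis.
- bolt (a joint): How far the bolt is slid across (m) along the crate's +y: 0 = fully drawn back, 0.080 = end stop; the rod is right through the keeper from 0.035 on. The handle moves with it: it stands at crate y = -130 mm + this value. About 2.5 N of friction; it stays where it is left.
- handle (a joint): Handle angle about the bolt's axis (rad): 0 = straight up, positive = turned forward and down to the crate's front (-x), 1.571 = level, its stop and fully home; leans back to -0.45. Friction about 0.06 N m; stays where it is left. Anywhere but at the notch the handle meets the strip's upper edge at about 0.93 and can go no further.
- lever: The steel handle of the bolt: a flat-sided shank, 8 mm wide (along y) and 6 mm thick, with a ball knob 18 mm in diameter at its end. Origin on the bolt's axis at the foot of the shank; z points along the shank to the knob, y along the bolt's axis (the crate's +y).
- knob (a point): Centre of the ball knob, 55 mm along the shank from the bolt's axis; it can be pinched from above with the fingers closing along the crate's y, and pivots between them while the handle turns. With the handle level the knob is 17 mm out beyond the front edge of the lid, in free air.
- rail: Foot of the aluminium strip that stands on the lid, parallel to the bolt and 22 mm in front (crate -x) of its axis. Origin on the lid at the foot's middle (crate y = -93 mm). The strip is 4 mm thick, its edge 11 mm above the bolt's axis. Over 40 N of handle on strip counts as forcing; a push at the knob is about 2.4 times as large there.
- notch_zone (a point): Middle of where the strip's one notch can be (crate y = -75 mm, at the edge's height). The notch is open at the top, 11 mm wide for the 8 mm wide shank, deep enough for the handle to lie level. It faces the handle at a bolt value somewhere from 0.037 to 0.073, different each time and not measured: it can be seen, or felt by leaning the handle lightly on the strip.
- canister: Bystander: stainless canister with a twist cap, 64 mm in diameter, 75 mm high, standing on the right flap behind the bolt; origin at the centre of its underside.
- mask: Bystander: smoked-grey dive mask, 95 x 185 x 53 mm, lying on the left flap; origin under its centre.
- mouthpiece_a: Bystander: clear silicone mouthpiece, 63 x 62 x 26 mm, on the table in front of the crate; origin under its flange.
- mouthpiece_b: Bystander: blue silicone mouthpiece of the same shape, also in front of the crate.
- stand: Bystander: folding aluminium snorkel stand, an A-frame 150 x 110 x 167 mm, on the table right of the crate; origin under its centre.
- weight: Bystander: lead dive weight, 90 x 70 x 32 mm, right of the crate; origin under its centre.
- torch: Bystander: dive torch lying on its foot, 145 x 50 x 51 mm, left of the crate; origin under its middle.

How it is judged:
By the outcome, as a careful person would: the job done as asked, in the order asked, and still so for the second after the job is handed in, with the robot touching nothing.
It also fails if it takes over 72 s, if anything falls off the work surface, if the arm or the gripper's body presses on something with over 40 N, if the wrist force passes 120 N, or if a joint passes its speed limit or range.

## Working session

There is one attempt and no reset: what is moved stays moved. The work goes in short steps, Python scripts to look and compute and a shell command to move; the robot and the scene stay as the last step left them, time stands still between calls to the robot, and variables do not carry over. Pictures are saved under pics/ and viewed, about 8 in all and at most 12, crops included, and the job is handed in when it is done.

```bash
mkdir -p pics; cat > h.py <<'E'
from plant import *
import numpy as np, cv2
from scipy.spatial.transform import Rotation as Rn
def shot(n,f=None,crop=None,scale=1):
    p=camera_params(n); im,d=snapshot(n)
    if f:
        c=im if crop is None else im[crop[1]:crop[3],crop[0]:crop[2]]
        c=cv2.resize(c,None,fx=scale,fy=scale,interpolation=cv2.INTER_CUBIC)
        cv2.imwrite('pics/'+f,c[:,:,::-1])
    return p,im,d
def ray(p,px):
    K=np.array([[p['fx'],0,p['cx']],[0,p['fy'],p['cy']],[0,0,1]])
    u=cv2.undistortPoints(np.array([[px]],float),K,np.array([p['k1'],0,0,0.]))[0,0]
    R=Rn.from_rotvec(np.ravel(p['rvec'])).as_matrix(); t=np.ravel(p['tvec'])
    return -R.T@t, R.T@np.array([u[0],u[1],1.])
def atz(p,px,z):
    o,d=ray(p,px); return o+d*(z-o[2])/d[2]
def atd(p,px,dep):
    o,d=ray(p,px); return o+d*dep
def proj(p,X):
    K=np.array([[p['fx'],0,p['cx']],[0,p['fy'],p['cy']],[0,0,1]])
    return cv2.projectPoints(np.array(X,float).reshape(-1,1,3),np.ravel(p['rvec']),np.ravel(p['tvec']),K,np.array([p['k1'],0,0,0.]))[0][:,0]
def tri(a,b):
    (o1,d1),(o2,d2)=a,b
    s=np.linalg.lstsq(np.c_[d1,-d2],o2-o1,rcond=None)[0]
    x,y=o1+s[0]*d1,o2+s[1]*d2
    return (x+y)/2,np.linalg.norm(x-y)
E
python3 - <<'E'
from h import *
o=get_obs();print({k:np.round(v,3) for k,v in o.items()})
P={}
for n in('scene','top'):
    p,im,d=shot(n,n+'1.png');P[n]=p
    for t in('knob','keeper','crate','lever','notch_zone','rail','canister'):
        for b in boxes_of(n,t)[:2]:
            u,v=np.array(b['xy']).round().astype(int);dd=d[min(v,479),min(u,639)]
            print(n,t,np.round(b['xy'],1),round(b['confidence'],2),np.round(atd(p,b['xy'],dd),3))
E
```

```text
{'clock': np.float64(0.0), 'joint_pos': array([-5.6889e+01,  2.0590e+01,  6.3200e-01, -2.1000e-02, -7.0135e+01,
       -1.6507e+01]), 'qvel': array([ 0.012,  0.009, -0.025, -0.031,  0.067,  0.079]), 'tau': array([ 0.0000e+00, -5.8272e+01,  2.9306e+01,  6.9970e+00,  7.0000e-03,
       -0.0000e+00]), 'tool_pos': array([ 0.193, -0.646,  0.226]), 'orientation': array([ 94.658,  89.905, 111.255]), 'force': array([-0.177,  0.924,  0.176]), 'moment': array([ 0.018, -0.001,  0.014]), 'opening': np.float64(0.088)}
scene keeper [317.4 301.2] 0.59 [0.761 0.097 0.13 ]
scene crate [318.1 301.3] 0.65 [0.76  0.099 0.129]
scene lever [337.4 220. ] 0.66 [0.359 0.077 0.011]
scene lever [291.4 219.2] 0.47 [ 0.584 -0.005  0.209]
scene notch_zone [314.4 300.5] 0.74 [0.758 0.09  0.128]
scene notch_zone [335.2 220.2] 0.32 [0.368 0.071 0.017]
scene rail [361.6 295.5] 0.66 [0.764 0.198 0.182]
scene canister [273.3 260.8] 0.73 [ 0.71  -0.019  0.189]
scene canister [359.7 291.3] 0.49 [0.739 0.191 0.164]
top keeper [319.2 205.6] 0.62 [0.663 0.069 0.126]
top crate [319.7 204.9] 0.88 [0.665 0.067 0.13 ]
top notch_zone [316.4 202.1] 0.56 [0.674 0.077 0.132]
top rail [331.4 241.4] 0.73 [0.549 0.033 0.134]
top canister [349.  196.4] 0.92 [ 0.68  -0.021  0.201]
top canister [446.4 273.5] 0.55 [ 0.441 -0.351  0.035]
```

```bash
python3 - <<'E'
import cv2
a=cv2.imread('pics/top1.png')[130:310,210:450];b=cv2.imread('pics/scene1.png')[170:350,200:440]
cv2.imwrite('pics/c1.png',cv2.vconcat([cv2.resize(x,(800,600) ,interpolation=cv2.INTER_CUBIC)[::2,::1] if 0 else cv2.resize(x,(400*2//2*1,300),interpolation=cv2.INTER_CUBIC) for x in(a,b)]))
cv2.imwrite('pics/c2.png',cv2.resize(a,(800,600),interpolation=cv2.INTER_CUBIC))
E
```

```text
(no output)
```

View pics/c2.png

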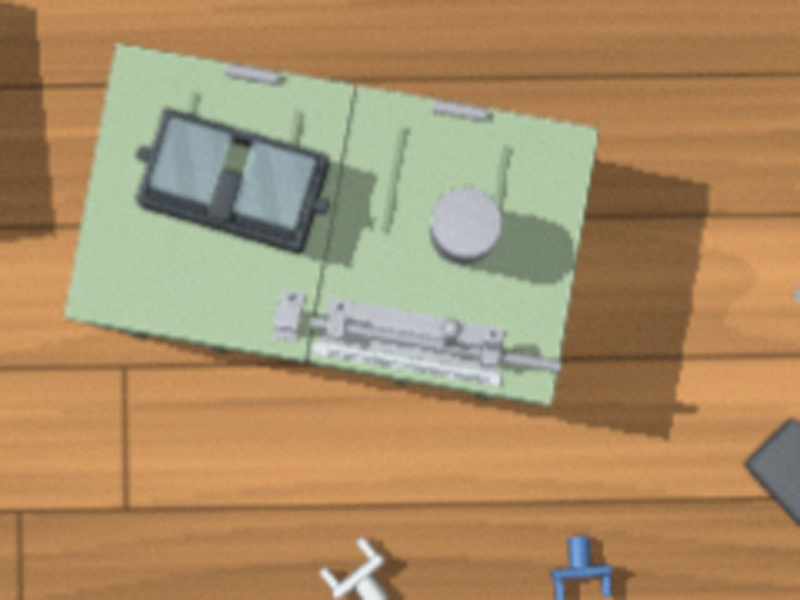

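View pics/scene1.png

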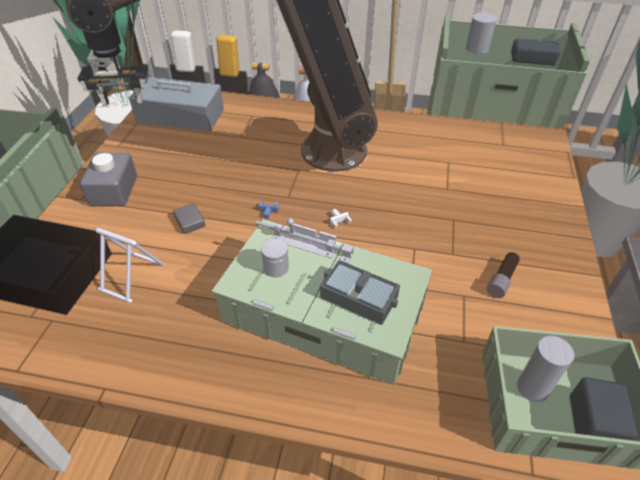

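The top crop shows the lid corners (crop px 117,45 / 597,127 / 550,403 / 65,318), with the knob near (452,327). The scene view shows the handle standing up near (290,224). I'll compute the crate pose and knob from these.

```bash
cat >> h.py <<'E'
import json,os
def crate():
    c=json.load(open('crate.json')); return np.array(c['o']),c['yaw']
def w2c(X):
    o,y=crate(); return Rn.from_euler('z',-y,degrees=True).apply(np.array(X)-o)
def c2w(X):
    o,y=crate(); return Rn.from_euler('z',y,degrees=True).apply(np.array(X))+o
E
python3 - <<'E'
from h import *
p=camera_params('top');s=camera_params('scene')
C=[np.array(c)/3.3333+[210,130] for c in((117,45),(597,127),(550,403),(65,318))]
W=np.array([atz(p,c,.13) for c in C]); print(W.round(4))
# BL, BR, FR, FL
print([np.linalg.norm(W[i]-W[(i+1)%4]).round(3) for i in range(4)])
yv=(W[0]-W[1]+W[3]-W[2]); yaw=np.degrees(np.arctan2(-yv[0],yv[1])); o=W.mean(0); o[2]=0
json.dump(dict(o=list(o),yaw=yaw),open('crate.json','w')); print(o,yaw)
kp=np.array((452,327))/3.3333+[210,130]
X,e=tri(ray(p,kp),ray(s,(290,223))); print('knob',X,e,w2c(X))
for z in(.19,.2,.21): print(w2c(atz(p,kp,z)))
print('keeper,brackets',[w2c(atz(p,np.array(c)/3.3333+[210,130],.157)).round(4) for c in((290,300),(340,306),(492,335))])
im=cv2.imread('pics/scene1.png')[200:280,240:370]
a=cv2.resize(im,None,fx=6,fy=6,interpolation=cv2.INTER_CUBIC);cv2.imwrite('pics/s2.png',a)
ob=get_obs();print(Rn.from_euler('xyz',ob['orientation'],degrees=True).as_matrix().round(3))
E
```

```text
[[ 0.8662  0.3009  0.13  ]
 [ 0.7787 -0.1546  0.13  ]
 [ 0.5173 -0.1034  0.13  ]
 [ 0.6057  0.3521  0.13  ]]
[np.float64(0.464), np.float64(0.266), np.float64(0.464), np.float64(0.266)]
[0.69196327 0.09877931 0.        ] -10.933434489170708
knob [ 0.585156   -0.00918642  0.19568013] 0.00027696670928532515 [-0.08439084 -0.12626393  0.19568013]
[-0.08383168 -0.12659178  0.19      ]
[-0.08471928 -0.12623895  0.2       ]
[-0.08560688 -0.12588611  0.21      ]
keeper,brackets [array([-0.082 ,  0.0242,  0.157 ]), array([-0.0795, -0.0224,  0.157 ]), array([-0.0818, -0.1655,  0.157 ])]
[[ 0.    -0.286  0.958]
 [-0.     0.958  0.286]
 [-1.    -0.     0.   ]]
```

View pics/s2.png

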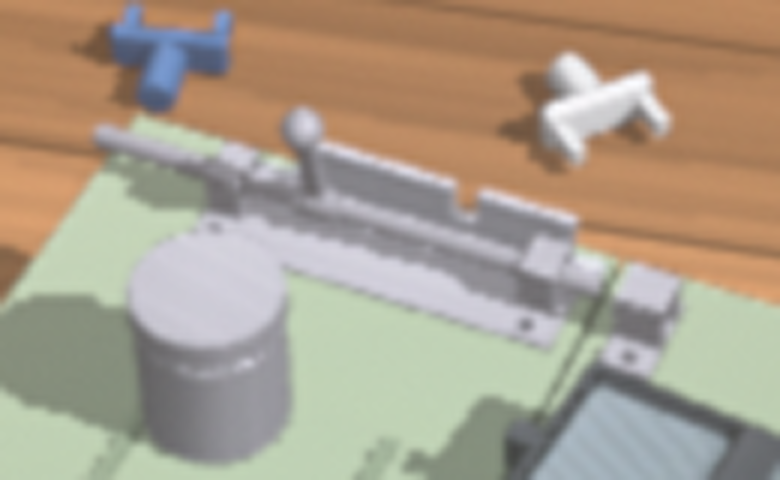

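The scene crop shows the notch at about crop (467,197), i.e. px (317.8,232.8), and the handle upright with its knob at (303,128).

```bash
python3 - <<'E'
from h import *
p=camera_params('top');s=camera_params('scene')
T=lambda c:np.array(c)/3.3333+[210,130]
S=lambda c:np.array(c)/6+[240,200]
for c in((316,323),(530,362)): print('rod',w2c(atz(p,T(c),.148)).round(4))
for c in((103,135),(590,275)): print('rod scene',w2c(atz(s,S(c),.148)).round(4))
for c in((457,185),(480,190),(322,146),(577,220)): print('strip',w2c(atz(s,S(c),.159)).round(4))
X,e=tri(ray(p,T((452,327))),ray(s,S((303,128)))); print(X,e,w2c(X))
print('expect knob px',proj(s,c2w([-.098-.055*np.sin(-.25),-.13,.148+.055*np.cos(.25)])),S((303,128)))
a=cv2.imread('pics/top1.png')[200:260,280:390]
cv2.imwrite('pics/t3.png',cv2.resize(a,None,fx=7,fy=7,interpolation=cv2.INTER_CUBIC))
E
```

```text
rod [-0.0982 -0.0028  0.148 ]
rod [-0.0997 -0.2051  0.148 ]
rod scene [-0.0967 -0.229   0.148 ]
rod scene [-0.1002 -0.0012  0.148 ]
strip [-0.1179 -0.0692  0.159 ]
strip [-0.1189 -0.059   0.159 ]
strip [-0.1174 -0.1324  0.159 ]
strip [-0.1182 -0.0143  0.159 ]
[ 0.58460242 -0.00838177  0.20113813] 0.00134663126096196 [-0.08508699 -0.12557888  0.20113813]
expect knob px [[288.50066042 220.98140106]] [290.5        221.33333333]
```

View pics/t3.png

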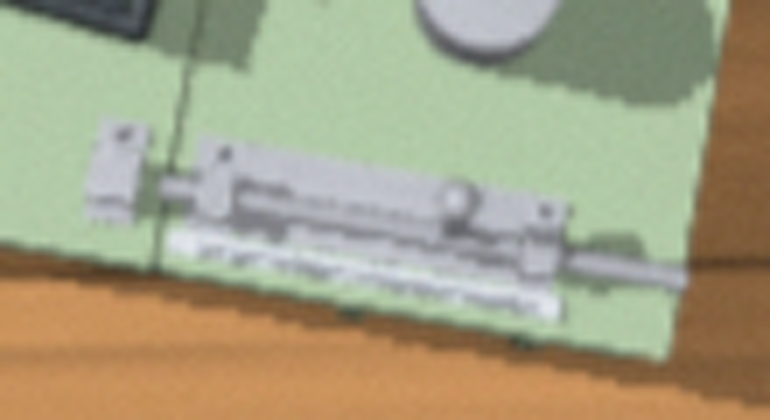

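```bash
python3 -m pendant '[{"claw":87,"linear":[-25,0,0],"twist":0.12},{"claw":87,"linear":[-25,0,0],"twist":0.12},{"claw":87,"linear":[-25,0,0],"twist":0.12},{"claw":87,"linear":[-25,0,0],"twist":0.12},{"claw":60,"linear":[0,0,0],"twist":0},{"claw":60,"linear":[0,0,0],"twist":0},{"claw":60,"linear":[0,0,0],"twist":0},{"claw":60,"linear":[0,0,0],"twist":0},{"claw":60,"linear":[0,0,0],"twist":0},{"claw":60,"linear":[0,0,0],"twist":0}]'
cat >> h.py <<'E'
def st(tc=None):
    ob=get_obs(); R=Rn.from_euler('xyz',ob['orientation'],degrees=True); x=np.array(ob['tool_pos'])
    print('t %.2f'%ob['clock'],'tcp',x.round(4),'crate',w2c(x).round(4),'open %.4f'%ob['opening'],'F crate',Rn.from_euler('z',-crate()[1],degrees=True).apply(ob['force']).round(2))
    yd=R.as_matrix()[:,1]; print('tool y yaw err deg',round(np.degrees(np.arctan2(yd[1],yd[0]))-90-crate()[1],2),'x axis',R.as_matrix()[:,0].round(3))
    if tc is not None: print('delta tool mm',(R.inv().apply(c2w(tc)-x)*1000).round(1))
E
python3 - <<'E'
from h import *
import plant; print([k for k in dir(plant) if not k.startswith('_')]); print(getattr(plant,'tcp_to_grasp',None))
st([-.085,-.127,.32]); print(w2c([.68,-.021,0]))
E
```

```text
clock: 1.63
tool_pos: [0.1927, -0.6466, 0.3256]
orientation: [131.0, 89.9, 120.2]
force: [0.4, -0.3, 0.2]
opening: 0.0608
['PlanningError', 'boxes_of', 'camera_params', 'close_job', 'get_obs', 'snapshot', 'tcp_to_grasp']
0.0188
t 1.63 tcp [ 0.1927 -0.6466  0.3256] crate [-0.3488 -0.8265  0.3256] open 0.0608 F crate [ 0.47 -0.22  0.16]
tool y yaw err deg 0.06 x axis [-0.001  0.001 -1.   ]
delta tool mm [  6.2 699.3 264.5]
[ 0.01097224 -0.11987416  0.        ]
```

```bash
R='{"claw":60,"linear":[0,34,13],"twist":0}'; python3 -m pendant '[{"claw":60,"linear":[0,34,13],"twist":0},{"claw":60,"linear":[0,34,13],"twist":0},{"claw":60,"linear":[0,34,13],"twist":0},{"claw":60,"linear":[0,34,13],"twist":0},{"claw":60,"linear":[0,34,13],"twist":0},{"claw":60,"linear":[0,34,13],"twist":0},{"claw":60,"linear":[0,34,13],"twist":0},{"claw":60,"linear":[0,34,13],"twist":0},{"claw":60,"linear":[0,34,13],"twist":0},{"claw":60,"linear":[0,34,13],"twist":0}]'
python3 -m pendant '[{"claw":60,"linear":[0,34,13],"twist":0},{"claw":60,"linear":[0,34,13],"twist":0},{"claw":60,"linear":[0,34,13],"twist":0},{"claw":60,"linear":[0,34,13],"twist":0},{"claw":60,"linear":[0,34,13],"twist":0},{"claw":60,"linear":[0,34,13],"twist":0},{"claw":60,"linear":[0,34,13],"twist":0},{"claw":60,"linear":[0,34,13],"twist":0},{"claw":60,"linear":[0,34,13],"twist":0},{"claw":60,"linear":[0,0,0],"twist":0}]'
python3 - <<'E'
from h import *
st([-.085,-.127,.32])
p,im,d=shot('wrist','w1.png')
for t in('knob','notch_zone','rail','keeper'):
  for b in boxes_of('wrist',t)[:2]: print(t,np.round(b['xy'],1),round(b['confidence'],2))
print(proj(p,[c2w([-.085,-.127,.201]),c2w([-.12,-.065,.159])]))
E
```

```text
clock: 2.47
tool_pos: [0.3853, -0.3359, 0.3265]
orientation: [-81.7, 90.0, -92.6]
force: [0.4, 0.1, 0.6]
opening: 0.0601
clock: 3.3
tool_pos: [0.56, -0.0548, 0.3252]
orientation: [177.9, 89.9, 167.2]
force: [0.0, -1.3, 0.0]
opening: 0.0602
t 3.30 tcp [ 0.56   -0.0548  0.3252] crate [-0.1005 -0.1759  0.3252] open 0.0602 F crate [ 0.29 -1.28  0.03]
tool y yaw err deg 0.24 x axis [-0.001  0.    -1.   ]
delta tool mm [ 5.2 48.8 15.7]
knob [ 26.  129.4] 0.63
knob [385.4 239.2] 0.57
notch_zone [410.9 227.5] 0.86
rail [421.8 177.3] 0.6
keeper [410.4 227. ] 0.72
[[386.84504478 242.0222402 ]
 [460.9400658  181.66350943]]
```

View pics/w1.png

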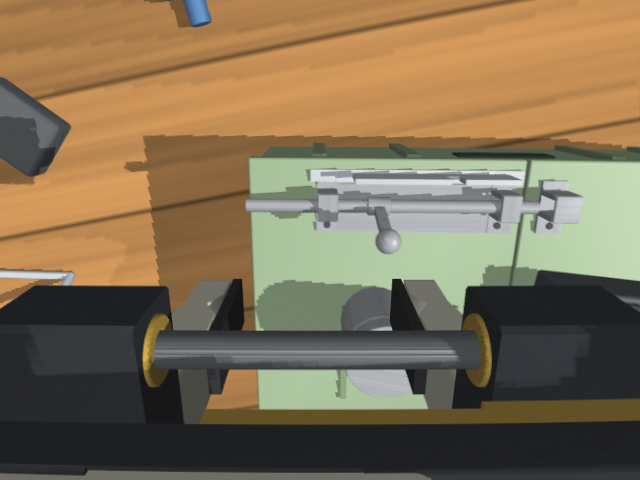

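The wrist view shows the knob at (388,241), within 1 px of the prediction, the strip at rows 172–182, and the notch hinted near (460,180). I'll align over the knob and descend.

```bash
python3 -m pendant '[{"claw":60,"linear":[0,16,5],"twist":0},{"claw":60,"linear":[0,16,5],"twist":0},{"claw":60,"linear":[0,17,5],"twist":0},{"claw":50,"linear":[15,0,0],"twist":0},{"claw":50,"linear":[15,0,0],"twist":0},{"claw":50,"linear":[15,0,0],"twist":0},{"claw":50,"linear":[15,0,0],"twist":0},{"claw":40,"linear":[0,0,0],"twist":0},{"claw":40,"linear":[0,0,0],"twist":0},{"claw":40,"linear":[0,0,0],"twist":0}]'
python3 - <<'E'
from h import *
p,im,d=shot('wrist','w2.png'); 
for b in boxes_of('wrist','knob')[:2]:
  print(np.round(b['xy'],1),round(b['confidence'],2),w2c(atz(p,b['xy'],.201)))
print(proj(p,[c2w([-.085,-.127,.201]),c2w([-.12,-.064,.159])]))
st([-.085,-.127,.183])
E
```

```text
clock: 4.38
tool_pos: [0.5822, -0.0135, 0.2675]
orientation: [-1.8, 89.9, -12.7]
force: [-0.3, 0.9, 0.4]
opening: 0.0409
[324.8 246.4] 0.61 [-0.0875412  -0.12651521  0.201     ]
[[323.90469269 250.70916697]
 [423.36690912 175.46370578]]
t 4.48 tcp [ 0.5822 -0.0137  0.2678] crate [-0.0864 -0.1312  0.2678] open 0.0401 F crate [ 0.24 -0.48  0.21]
tool y yaw err deg 0.04 x axis [ 0.002  0.    -1.   ]
delta tool mm [84.8  4.2  1.3]
```

View pics/w2.png

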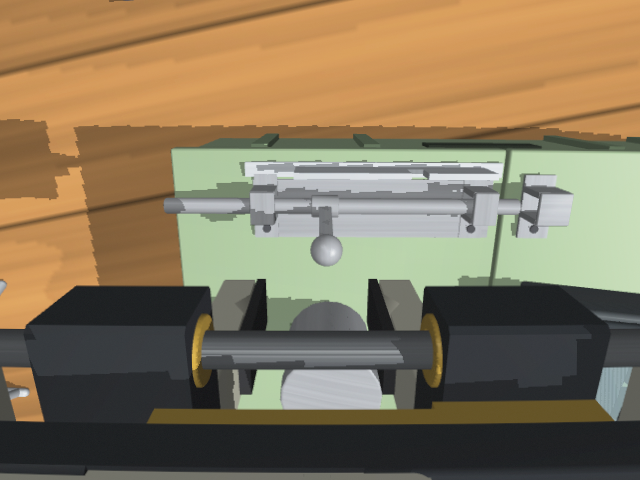

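The knob is at (326,250), 2 px from the prediction. I'll descend around it and close.

```bash
python3 -m pendant '[{"claw":40,"linear":[12,5,1],"twist":0},{"claw":40,"linear":[12,0,0],"twist":0},{"claw":40,"linear":[12,0,0],"twist":0},{"claw":40,"linear":[12,0,0],"twist":0},{"claw":40,"linear":[12,0,0],"twist":0},{"claw":40,"linear":[12,0,0],"twist":0},{"claw":40,"linear":[12,0,0],"twist":0},{"claw":40,"linear":[0,0,0],"twist":0},{"claw":24,"linear":[0,0,0],"twist":0},{"claw":24,"linear":[0,0,0],"twist":0}]'
python3 -m pendant '[{"claw":22,"linear":[0,0,0],"twist":0},{"claw":20,"linear":[0,0,0],"twist":0},{"claw":17,"linear":[0,0,0],"twist":0},{"claw":17,"linear":[0,0,0],"twist":0},{"claw":17,"linear":[0,0,0],"twist":0},{"claw":16,"linear":[0,0,0],"twist":0},{"claw":16,"linear":[0,0,0],"twist":0},{"claw":16,"linear":[0,0,0],"twist":0},{"claw":16,"linear":[0,0,0],"twist":0},{"claw":16,"linear":[0,0,0],"twist":0}]'
python3 -c "
from h import *
st([-.085,-.127,.183])"
```

```text
clock: 5.32
tool_pos: [0.584, -0.0091, 0.1833]
orientation: [8.3, 89.9, -2.6]
force: [-0.2, -0.3, 0.1]
opening: 0.0315
clock: 6.15
tool_pos: [0.584, -0.0091, 0.1831]
orientation: [15.2, 89.9, 4.3]
force: [0.1, 2.0, 4.8]
opening: 0.0162
t 6.15 tcp [ 0.584  -0.0091  0.1831] crate [-0.0856 -0.1264  0.1831] open 0.0162 F crate [-0.3   1.98  4.75]
tool y yaw err deg 0.05 x axis [ 0.001  0.    -1.   ]
delta tool mm [ 0.1 -0.6  0.6]
```

```bash
python3 -m pendant '[{"claw":12,"linear":[0,0,0],"twist":0},{"claw":12,"linear":[0,0,0],"twist":0},{"claw":12,"linear":[0,2,0],"twist":0},{"claw":12,"linear":[0,2,0],"twist":0},{"claw":12,"linear":[0,2,0],"twist":0},{"claw":12,"linear":[0,2,0],"twist":0},{"claw":12,"linear":[0,2,0],"twist":0},{"claw":12,"linear":[0,2,0],"twist":0},{"claw":12,"linear":[0,0,0],"twist":0},{"claw":12,"linear":[0,0,0],"twist":0}]'
python3 - <<'E'
from h import *
st([-.085,-.127,.183])
p,im,d=shot('wrist','w3.png')
E
```

```text
clock: 6.98
tool_pos: [0.5861, 0.002, 0.1831]
orientation: [-43.6, 89.9, -54.5]
force: [0.1, -3.2, 5.2]
opening: 0.0159
t 6.98 tcp [0.5861 0.002  0.1831] crate [-0.0856 -0.1151  0.1831] open 0.0159 F crate [ 0.74 -3.15  5.18]
tool y yaw err deg 0.04 x axis [ 0.001 -0.001 -1.   ]
delta tool mm [  0.1 -11.9   0.6]
```

View pics/w3.png

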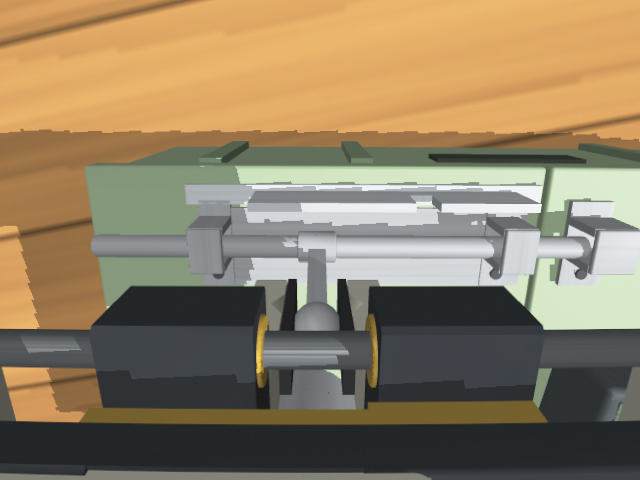

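The view shows the knob held between the pads and the handle moved along with it; the notch is visible at columns 416–433, row ~193.

```bash
python3 - <<'E'
from h import *
p=camera_params('wrist')
for c in((416,192),(433,192),(424,200),(319,247)):
  print(c,w2c(atz(p,c,.159 if c[0]>320 else .154)).round(4))
E
```

```text
(416, 192) [-0.1266 -0.0719  0.159 ]
(433, 192) [-0.1266 -0.0645  0.159 ]
(424, 200) [-0.123  -0.0682  0.159 ]
(319, 247) [-0.0995 -0.114   0.154 ]
```

```bash
python3 -m pendant '[{"claw":12,"linear":[0,3,0],"twist":0},{"claw":12,"linear":[0,3,0],"twist":0},{"claw":12,"linear":[0,3,0],"twist":0},{"claw":12,"linear":[0,3,0],"twist":0},{"claw":12,"linear":[0,3,0],"twist":0},{"claw":12,"linear":[0,3,0],"twist":0},{"claw":12,"linear":[0,3,0],"twist":0},{"claw":12,"linear":[0,3,0],"twist":0},{"claw":12,"linear":[0,3,0],"twist":0},{"claw":12,"linear":[0,0,0],"twist":0}]'
python3 -m pendant '[{"claw":12,"linear":[0,3,0],"twist":0},{"claw":12,"linear":[0,3,0],"twist":0},{"claw":12,"linear":[0,3,0],"twist":0},{"claw":12,"linear":[0,3,0],"twist":0},{"claw":12,"linear":[0,3,0],"twist":0},{"claw":12,"linear":[0,3,0],"twist":0},{"claw":12,"linear":[0,2,0],"twist":0},{"claw":12,"linear":[0,0,0],"twist":0},{"claw":12,"linear":[0,0,0],"twist":0},{"claw":12,"linear":[0,0,0],"twist":0}]'
python3 - <<'E'
from h import *
st([-.085,-.0665,.183])
p,im,d=shot('wrist','w4.png',(220,120,480,315),3)
E
```

```text
clock: 7.87
tool_pos: [0.5913, 0.0287, 0.1831]
orientation: [-45.7, 89.9, -56.6]
force: [0.5, -0.7, 5.4]
opening: 0.0158
clock: 8.7
tool_pos: [0.5951, 0.0482, 0.1831]
orientation: [-32.9, 89.9, -43.8]
force: [1.4, -0.8, 6.3]
opening: 0.0154
t 8.70 tcp [0.5951 0.0482 0.1831] crate [-0.0855 -0.068   0.1831] open 0.0154 F crate [ 1.47 -0.49  6.27]
tool y yaw err deg 0.04 x axis [ 0.001 -0.001 -1.   ]
delta tool mm [0.1 1.5 0.5]
```

View pics/w4.png

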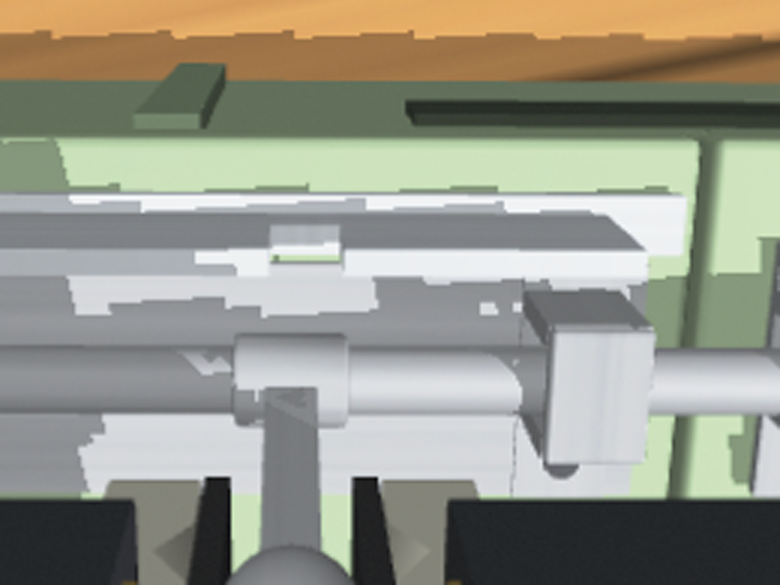

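The shank is centred at crop column 291 and the notch at 306 (270–342), so about 2 mm more in +y. I'll shift that, then arc the handle forward to ~0.8 rad, which is short of the strip.

```bash
python3 -m pendant '[{"claw":12,"linear":[-1.1,2,-7],"twist":0},{"claw":12,"linear":[-0.3,0,-5.5],"twist":0},{"claw":12,"linear":[0.3,0,-5.5],"twist":0},{"claw":12,"linear":[0.8,0,-5.4],"twist":0},{"claw":12,"linear":[1.4,0,-5.4],"twist":0},{"claw":12,"linear":[1.8,0,-5.1],"twist":0},{"claw":12,"linear":[2.4,0,-5.0],"twist":0},{"claw":12,"linear":[2.9,0,-4.7],"twist":0},{"claw":12,"linear":[3.3,0,-4.3],"twist":0},{"claw":12,"linear":[0,0,0],"twist":0}]'
python3 - <<'E'
from h import *
st([-.098-.0354,-.066,.148+.0421-.0188])
E
```

```text
clock: 9.58
tool_pos: [0.546, 0.0598, 0.17]
orientation: [-167.3, 89.9, -178.2]
force: [-1.8, -1.3, 2.0]
opening: 0.0162
t 9.58 tcp [0.546  0.0598 0.17  ] crate [-0.1359 -0.0659  0.17  ] open 0.0162 F crate [-1.48 -1.63  1.98]
tool y yaw err deg 0.03 x axis [-0.002 -0.    -1.   ]
delta tool mm [-1.3 -0.1  2.5]
```

```bash
python3 -m pendant '[{"claw":12,"linear":[2.0,0,-1.8],"twist":0},{"claw":12,"linear":[2.1,0,-1.8],"twist":0},{"claw":12,"linear":[2.2,0,-1.7],"twist":0},{"claw":12,"linear":[0,0,0],"twist":0},{"claw":12,"linear":[0,0,0],"twist":0},{"claw":12,"linear":[1.1,0,-0.8],"twist":0},{"claw":12,"linear":[0,0,0],"twist":0},{"claw":12,"linear":[0,0,0],"twist":0},{"claw":12,"linear":[0,0,0],"twist":0},{"claw":12,"linear":[0,0,0],"twist":0}]'
cat >> h.py <<'E'
def ang():
    x=w2c(get_obs()['tool_pos']); a,b=-(x[0]+.098),x[2]+.0188-.148
    print('theta %.3f r %.4f'%(np.arctan2(a,b),np.hypot(a,b)))
E
python3 - <<'E'
from h import *
st();ang()
E
```

```text
clock: 10.42
tool_pos: [0.5405, 0.0609, 0.1633]
orientation: [-165.0, 89.8, -175.9]
force: [-4.9, -0.1, 7.3]
opening: 0.0161
t 10.42 tcp [0.5405 0.0609 0.1633] crate [-0.1415 -0.0659  0.1633] open 0.0161 F crate [-4.81 -1.03  7.27]
tool y yaw err deg 0.03 x axis [-0.003 -0.    -1.   ]
theta 0.907 r 0.0553
```

```bash
python3 -m pendant '[{"claw":12,"linear":[0.5,0,-0.7],"twist":0},{"claw":12,"linear":[0,0,0],"twist":0},{"claw":12,"linear":[0.5,0,-0.7],"twist":0},{"claw":12,"linear":[0,0,0],"twist":0},{"claw":12,"linear":[0,0,0],"twist":0},{"claw":12,"linear":[0,0,0],"twist":0},{"claw":12,"linear":[0,0,0],"twist":0},{"claw":12,"linear":[0,0,0],"twist":0},{"claw":12,"linear":[0,0,0],"twist":0},{"claw":12,"linear":[0,0,0],"twist":0}]'
python3 - <<'E'
from h import *
st();ang()
E
```

```text
clock: 11.25
tool_pos: [0.5397, 0.0611, 0.1623]
orientation: [-161.5, 89.9, -172.4]
force: [-2.3, -2.1, 6.1]
opening: 0.0159
t 11.25 tcp [0.5397 0.0611 0.1623] crate [-0.1424 -0.0658  0.1623] open 0.0159 F crate [-1.85 -2.49  6.15]
tool y yaw err deg 0.03 x axis [-0.002 -0.    -1.   ]
theta 0.930 r 0.0554
```

```bash
python3 -m pendant '[{"claw":12,"linear":[0.5,0,-0.4],"twist":0},{"claw":12,"linear":[0,0,0],"twist":0},{"claw":12,"linear":[0.5,0,-0.4],"twist":0},{"claw":12,"linear":[0,0,0],"twist":0},{"claw":12,"linear":[0,0,0],"twist":0},{"claw":12,"linear":[0,0,0],"twist":0},{"claw":12,"linear":[0,0,0],"twist":0},{"claw":12,"linear":[0,0,0],"twist":0},{"claw":12,"linear":[0,0,0],"twist":0},{"claw":12,"linear":[0,0,0],"twist":0}]'
python3 - <<'E'
from h import *
st();ang()
E
```

```text
clock: 12.08
tool_pos: [0.539, 0.0613, 0.1613]
orientation: [-162.3, 89.9, -173.2]
force: [-4.6, -0.8, 5.1]
opening: 0.0156
t 12.08 tcp [0.539  0.0613 0.1613] crate [-0.1431 -0.0658  0.1613] open 0.0156 F crate [-4.37 -1.62  5.06]
tool y yaw err deg 0.03 x axis [-0.002 -0.    -1.   ]
theta 0.952 r 0.0553
```

```bash
python3 -m pendant '[{"claw":12,"linear":[0.7,0,-0.5],"twist":0},{"claw":12,"linear":[0,0,0],"twist":0},{"claw":12,"linear":[0.7,0,-0.5],"twist":0},{"claw":12,"linear":[0,0,0],"twist":0},{"claw":12,"linear":[0.7,0,-0.5],"twist":0},{"claw":12,"linear":[0,0,0],"twist":0},{"claw":12,"linear":[0,0,0],"twist":0},{"claw":12,"linear":[0,0,0],"twist":0},{"claw":12,"linear":[0,0,0],"twist":0},{"claw":12,"linear":[0,0,0],"twist":0}]'
python3 - <<'E'
from h import *
st();ang()
E
```

```text
clock: 12.92
tool_pos: [0.5379, 0.0615, 0.1596]
orientation: [-151.3, 90.0, -162.2]
force: [-4.5, -0.2, 6.8]
opening: 0.0158
t 12.92 tcp [0.5379 0.0615 0.1596] crate [-0.1442 -0.0658  0.1596] open 0.0158 F crate [-4.39 -1.01  6.83]
tool y yaw err deg 0.03 x axis [-0.001 -0.    -1.   ]
theta 0.989 r 0.0552
```

```bash
python3 -m pendant '[{"claw":12,"linear":[1.5,0,-0.9],"twist":0},{"claw":12,"linear":[1.4,0,-0.9],"twist":0},{"claw":12,"linear":[2.4,0,-1.3],"twist":0},{"claw":12,"linear":[2.5,0,-1.2],"twist":0},{"claw":12,"linear":[0,0,0],"twist":0},{"claw":12,"linear":[2.6,0,-1.0],"twist":0},{"claw":12,"linear":[2.6,0,-1.0],"twist":0},{"claw":12,"linear":[0,0,0],"twist":0},{"claw":12,"linear":[0,0,0],"twist":0},{"claw":12,"linear":[0,0,0],"twist":0}]'
python3 - <<'E'
from h import *
st();ang()
E
```

```text
clock: 13.75
tool_pos: [0.5317, 0.0627, 0.1462]
orientation: [-160.0, 89.9, -170.9]
force: [-5.3, -0.7, 2.4]
opening: 0.0159
t 13.75 tcp [0.5317 0.0627 0.1462] crate [-0.1505 -0.0658  0.1462] open 0.0159 F crate [-5.04 -1.67  2.37]
tool y yaw err deg 0.02 x axis [-0.001 -0.    -1.   ]
theta 1.257 r 0.0552
```

```bash
python3 -m pendant '[{"claw":12,"linear":[2.6,0,-0.8],"twist":0},{"claw":12,"linear":[2.7,0,-0.7],"twist":0},{"claw":12,"linear":[2.7,0,-0.5],"twist":0},{"claw":12,"linear":[2.7,0,-0.4],"twist":0},{"claw":12,"linear":[2.0,0,-0.2],"twist":0},{"claw":12,"linear":[2.0,0,-0.1],"twist":0},{"claw":12,"linear":[0,0,0],"twist":0},{"claw":12,"linear":[0,0,0],"twist":0},{"claw":12,"linear":[0,0,0],"twist":0},{"claw":12,"linear":[0,0,0],"twist":0}]'
python3 - <<'E'
from h import *
st();ang()
E
```

```text
clock: 14.58
tool_pos: [0.529, 0.0633, 0.1316]
orientation: [-163.8, 89.9, -174.7]
force: [-4.7, -0.4, 1.1]
opening: 0.0159
t 14.58 tcp [0.529  0.0633 0.1316] crate [-0.1533 -0.0658  0.1316] open 0.0159 F crate [-4.57 -1.32  1.1 ]
tool y yaw err deg 0.02 x axis [-0.001 -0.    -1.   ]
theta 1.528 r 0.0553
```

```bash
python3 -m pendant '[{"claw":12,"linear":[0.8,0,0],"twist":0},{"claw":12,"linear":[0.8,0,0],"twist":0},{"claw":12,"linear":[0.8,0,0],"twist":0},{"claw":12,"linear":[0,0,0],"twist":0},{"claw":12,"linear":[0,0,0],"twist":0},{"claw":12,"linear":[0,0,0],"twist":0},{"claw":12,"linear":[0,0,0],"twist":0},{"claw":12,"linear":[0,0,0],"twist":0},{"claw":12,"linear":[0,0,0],"twist":0},{"claw":12,"linear":[0,0,0],"twist":0}]'
python3 - <<'E'
from h import *
st();ang()
E
```

```text
clock: 15.42
tool_pos: [0.529, 0.0633, 0.1293]
orientation: [-164.9, 89.9, -175.8]
force: [-6.1, -0.7, 1.6]
opening: 0.0157
t 15.42 tcp [0.529  0.0633 0.1293] crate [-0.1533 -0.0658  0.1293] open 0.0157 F crate [-5.81 -1.88  1.61]
tool y yaw err deg 0.02 x axis [-0.001 -0.    -1.   ]
theta 1.569 r 0.0553
```

```bash
python3 -m pendant '[{"claw":12,"linear":[0.6,0,0],"twist":0},{"claw":12,"linear":[0,0,0],"twist":0},{"claw":12,"linear":[0.6,0,0],"twist":0},{"claw":12,"linear":[0,0,0],"twist":0},{"claw":12,"linear":[0,0,0],"twist":0},{"claw":12,"linear":[0,0,0],"twist":0},{"claw":12,"linear":[0,0,0],"twist":0},{"claw":12,"linear":[0,0,0],"twist":0},{"claw":12,"linear":[0,0,0],"twist":0},{"claw":12,"linear":[0,0,0],"twist":0}]'
python3 - <<'E'
from h import *
st();ang()
E
```

```text
clock: 16.25
tool_pos: [0.5289, 0.0633, 0.1281]
orientation: [-165.5, 89.9, -176.4]
force: [-5.8, 0.7, 2.4]
opening: 0.0157
t 16.25 tcp [0.5289 0.0633 0.1281] crate [-0.1533 -0.0658  0.1281] open 0.0157 F crate [-5.83 -0.37  2.37]
tool y yaw err deg 0.02 x axis [-0.001 -0.    -1.   ]
theta 1.590 r 0.0553
```

```bash
python3 -m pendant '[{"claw":12,"linear":[0.6,0,0],"twist":0},{"claw":12,"linear":[0,0,0],"twist":0},{"claw":12,"linear":[0.6,0,0],"twist":0},{"claw":12,"linear":[0,0,0],"twist":0},{"claw":12,"linear":[0.6,0,0],"twist":0},{"claw":12,"linear":[0,0,0],"twist":0},{"claw":12,"linear":[0,0,0],"twist":0},{"claw":12,"linear":[0,0,0],"twist":0},{"claw":12,"linear":[0,0,0],"twist":0},{"claw":12,"linear":[0,0,0],"twist":0}]'
python3 - <<'E'
from h import *
st();ang()
p,im,d=shot('wrist','w5.png',(160,120,480,360),2.4)
E
```

```text
clock: 17.08
tool_pos: [0.529, 0.0632, 0.1263]
orientation: [-161.6, 89.9, -172.6]
force: [-4.9, -0.6, 3.3]
opening: 0.0158
t 17.08 tcp [0.529  0.0632 0.1263] crate [-0.1533 -0.0658  0.1263] open 0.0158 F crate [-4.74 -1.51  3.34]
tool y yaw err deg 0.02 x axis [-0.001 -0.    -1.   ]
theta 1.623 r 0.0554
```

View pics/w5.png

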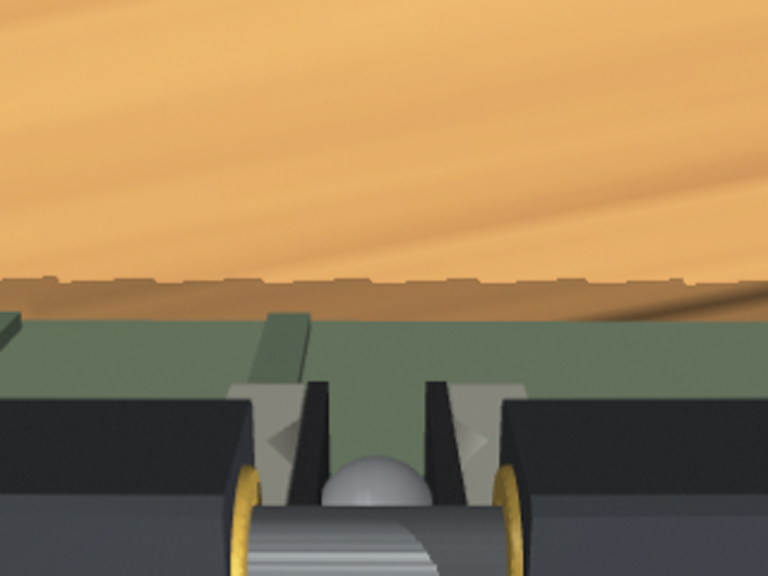

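The picture shows the knob still between the pads but sitting higher in them, so the pads have slipped, presumably at the stop. I'll open, lift and inspect.

```bash
python3 -m pendant '[{"claw":40,"linear":[0,0,0],"twist":0},{"claw":40,"linear":[0,0,0],"twist":0},{"claw":40,"linear":[0,0,0],"twist":0},{"claw":40,"linear":[0,0,0],"twist":0},{"claw":40,"linear":[-10,0,0],"twist":0},{"claw":40,"linear":[-20,0,0],"twist":0},{"claw":40,"linear":[-25,0,0],"twist":0},{"claw":40,"linear":[-25,0,0],"twist":0},{"claw":40,"linear":[-20,0,0],"twist":0},{"claw":40,"linear":[0,0,0],"twist":0}]'
python3 -m pendant '[{"claw":40,"linear":[-5,0,-15],"twist":0},{"claw":40,"linear":[-5,0,-15],"twist":0},{"claw":40,"linear":[-5,0,-15],"twist":0},{"claw":40,"linear":[-5,0,-15],"twist":0},{"claw":40,"linear":[0,0,0],"twist":0},{"claw":40,"linear":[0,0,0],"twist":0},{"claw":40,"linear":[0,0,0],"twist":0},{"claw":40,"linear":[0,0,0],"twist":0},{"claw":40,"linear":[0,0,0],"twist":0},{"claw":40,"linear":[0,0,0],"twist":0}]'
python3 - <<'E'
from h import *
st()
p,im,d=shot('wrist')
sp,si,sd=shot('scene')
tp,ti,td=shot('top')
for th in(1.3,1.45,1.571):
  X=c2w([-.098-.055*np.sin(th),-.065,.148+.055*np.cos(th)])
  print(th,proj(p,X).round(1),proj(sp,X).round(1),proj(tp,X).round(1))
u,v=proj(sp,c2w([-.14,-.06,.15]))[0].astype(int)
a=cv2.resize(si[v-40:v+40,u-60:u+60],(400,267),interpolation=cv2.INTER_CUBIC)
print('scene crop origin',u-60,v-40,'scale 3.333')
u,v=proj(tp,c2w([-.14,-.06,.15]))[0].astype(int)
b=cv2.resize(ti[v-40:v+40,u-60:u+60],(400,267),interpolation=cv2.INTER_CUBIC)
print('top crop origin',u-60,v-40)
c=cv2.resize(im[:,:],(444,333))
c=cv2.resize(im,(800,600))[:330]
cv2.imwrite('pics/all6.png',np.vstack([c,np.hstack([a,b])])[:,:,::-1])
E
```

```text
clock: 17.97
tool_pos: [0.5321, 0.0639, 0.2321]
orientation: [26.7, 89.5, 15.9]
force: [0.5, -0.0, 0.8]
opening: 0.0399
clock: 18.8
tool_pos: [0.4708, 0.0745, 0.246]
orientation: [-135.6, 89.9, -146.6]
force: [0.6, -0.3, 1.0]
opening: 0.0399
t 18.80 tcp [0.4708 0.0745 0.246 ] crate [-0.2125 -0.0658  0.246 ] open 0.0399 F crate [ 0.69 -0.22  1.05]
tool y yaw err deg 0.01 x axis [-0.001 -0.    -1.   ]
1.3 [[318.  330.8]] [[322.5 222. ]] [[321.6 246.9]]
1.45 [[318.  322.2]] [[322.8 223.8]] [[321.5 247.5]]
1.571 [[318.  316.7]] [[322.8 225.5]] [[321.5 247.7]]
scene crop origin 262 188 scale 3.333
top crop origin 260 203
```

View pics/all6.png

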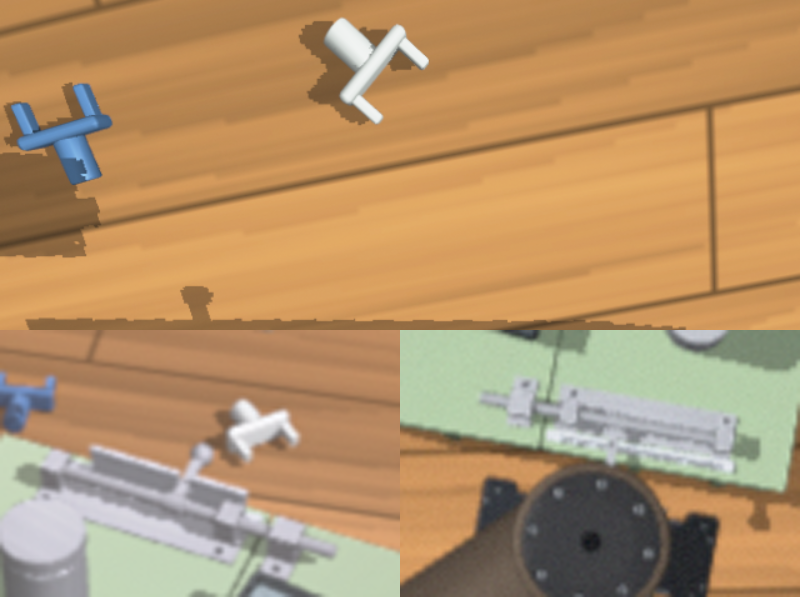

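Scene crop: rod through the keeper, and the knob at full-image (322.6,224.6). Prediction is 225.5 for fully home and 223.8 for 1.45, so I can't be sure it's home. I'll confirm by pressing lightly from above with closed fingers.

```bash
python3 -m pendant '[{"claw":0,"linear":[0,0,15],"twist":0},{"claw":0,"linear":[0,0,15],"twist":0},{"claw":0,"linear":[0,0,15],"twist":0},{"claw":0,"linear":[0,0,14],"twist":0},{"claw":0,"linear":[15,0,0],"twist":0},{"claw":0,"linear":[15,0,0],"twist":0},{"claw":0,"linear":[15,0,0],"twist":0},{"claw":0,"linear":[15,0,0],"twist":0},{"claw":0,"linear":[10,0,0],"twist":0},{"claw":0,"linear":[0,0,0],"twist":0}]'
python3 - <<'E'
from h import *
st([-.154,-.066,.157])
E
```

```text
clock: 19.78
tool_pos: [0.5273, 0.0631, 0.1742]
orientation: [-149.3, 89.8, -160.2]
force: [-0.5, -0.1, 0.1]
opening: 0.0006
t 19.78 tcp [0.5273 0.0631 0.1742] crate [-0.1549 -0.0663  0.1742] open 0.0006 F crate [-0.43 -0.23  0.08]
tool y yaw err deg 0.01 x axis [-0.004 -0.001 -1.   ]
delta tool mm [17.2  0.3  0.9]
```

```bash
python3 -m pendant '[{"claw":0,"linear":[4,0,1],"twist":0},{"claw":0,"linear":[4,0,0],"twist":0},{"claw":0,"linear":[3,0,0],"twist":0},{"claw":0,"linear":[1,0,0],"twist":0},{"claw":0,"linear":[1,0,0],"twist":0},{"claw":0,"linear":[1,0,0],"twist":0},{"claw":0,"linear":[1,0,0],"twist":0},{"claw":0,"linear":[0,0,0],"twist":0},{"claw":0,"linear":[0,0,0],"twist":0},{"claw":0,"linear":[0,0,0],"twist":0}]'
python3 -c "
from h import *
st()"
python3 -m pendant '[{"claw":0,"linear":[0.6,0,0],"twist":0},{"claw":0,"linear":[0,0,0],"twist":0},{"claw":0,"linear":[0.6,0,0],"twist":0},{"claw":0,"linear":[0,0,0],"twist":0},{"claw":0,"linear":[0.6,0,0],"twist":0},{"claw":0,"linear":[0,0,0],"twist":0},{"claw":0,"linear":[0,0,0],"twist":0},{"claw":0,"linear":[0,0,0],"twist":0},{"claw":0,"linear":[0,0,0],"twist":0},{"claw":0,"linear":[0,0,0],"twist":0}]'
python3 -c "
from h import *
st()"
```

```text
clock: 20.62
tool_pos: [0.5296, 0.0634, 0.1616]
orientation: [31.6, 90.0, 20.7]
force: [0.0, 1.5, -0.0]
opening: 0.0004
t 20.62 tcp [0.5296 0.0634 0.1616] crate [-0.1527 -0.0656  0.1616] open 0.0004 F crate [-0.24  1.45 -0.03]
tool y yaw err deg 0.04 x axis [ 0.  0. -1.]
clock: 21.45
tool_pos: [0.5295, 0.0633, 0.1597]
orientation: [158.0, 90.0, 147.1]
force: [-0.1, -0.1, -0.0]
opening: 0.0005
t 21.45 tcp [0.5295 0.0633 0.1597] crate [-0.1528 -0.0656  0.1597] open 0.0005 F crate [-0.1  -0.15 -0.05]
tool y yaw err deg 0.03 x axis [-0.  0. -1.]
```

```bash
for i in 1; do python3 -m pendant '[{"claw":0,"linear":[0.5,0,0],"twist":0},{"claw":0,"linear":[0,0,0],"twist":0},{"claw":0,"linear":[0.5,0,0],"twist":0},{"claw":0,"linear":[0,0,0],"twist":0},{"claw":0,"linear":[0.5,0,0],"twist":0},{"claw":0,"linear":[0,0,0],"twist":0},{"claw":0,"linear":[0,0,0],"twist":0},{"claw":0,"linear":[0,0,0],"twist":0},{"claw":0,"linear":[0,0,0],"twist":0},{"claw":0,"linear":[0,0,0],"twist":0}]'; done
python3 -c "
from h import *
st()"
python3 -m pendant '[{"claw":0,"linear":[0.5,0,0],"twist":0},{"claw":0,"linear":[0,0,0],"twist":0},{"claw":0,"linear":[0.5,0,0],"twist":0},{"claw":0,"linear":[0,0,0],"twist":0},{"claw":0,"linear":[0,0,0],"twist":0},{"claw":0,"linear":[0,0,0],"twist":0},{"claw":0,"linear":[0,0,0],"twist":0},{"claw":0,"linear":[0,0,0],"twist":0},{"claw":0,"linear":[0,0,0],"twist":0},{"claw":0,"linear":[0,0,0],"twist":0}]'
python3 -c "
from h import *
st()"
```

```text
clock: 22.28
tool_pos: [0.5295, 0.0633, 0.1581]
orientation: [-151.1, 90.0, -162.0]
force: [-1.0, -0.3, -0.5]
opening: 0.0004
t 22.28 tcp [0.5295 0.0633 0.1581] crate [-0.1528 -0.0657  0.1581] open 0.0004 F crate [-0.96 -0.5  -0.5 ]
tool y yaw err deg 0.03 x axis [-0. -0. -1.]
clock: 23.12
tool_pos: [0.5295, 0.0633, 0.1572]
orientation: [-117.1, 90.0, -128.0]
force: [-0.9, 1.1, 0.5]
opening: 0.0006
t 23.12 tcp [0.5295 0.0633 0.1572] crate [-0.1528 -0.0656  0.1572] open 0.0006 F crate [-1.1   0.86  0.49]
tool y yaw err deg 0.04 x axis [-0. -0. -1.]
```

```bash
python3 -m pendant '[{"claw":0,"linear":[0.4,0,0],"twist":0},{"claw":0,"linear":[0,0,0],"twist":0},{"claw":0,"linear":[0.4,0,0],"twist":0},{"claw":0,"linear":[0,0,0],"twist":0},{"claw":0,"linear":[0,0,0],"twist":0},{"claw":0,"linear":[0,0,0],"twist":0},{"claw":0,"linear":[0,0,0],"twist":0},{"claw":0,"linear":[0,0,0],"twist":0},{"claw":0,"linear":[0,0,0],"twist":0},{"claw":0,"linear":[0,0,0],"twist":0}]'
python3 -c "
from h import *
st()"
python3 -m pendant '[{"claw":0,"linear":[0.4,0,0],"twist":0},{"claw":0,"linear":[0,0,0],"twist":0},{"claw":0,"linear":[0.4,0,0],"twist":0},{"claw":0,"linear":[0,0,0],"twist":0},{"claw":0,"linear":[0,0,0],"twist":0},{"claw":0,"linear":[0,0,0],"twist":0},{"claw":0,"linear":[0,0,0],"twist":0},{"claw":0,"linear":[0,0,0],"twist":0},{"claw":0,"linear":[0,0,0],"twist":0},{"claw":0,"linear":[0,0,0],"twist":0}]'
python3 -c "
from h import *
st()"
```

```text
clock: 23.95
tool_pos: [0.5296, 0.0633, 0.1567]
orientation: [16.2, 90.0, 5.3]
force: [-1.3, 0.5, 6.2]
opening: 0.0003
t 23.95 tcp [0.5296 0.0633 0.1567] crate [-0.1527 -0.0656  0.1567] open 0.0003 F crate [-1.41  0.2   6.24]
tool y yaw err deg 0.04 x axis [ 0.  0. -1.]
clock: 24.78
tool_pos: [0.5296, 0.0633, 0.1563]
orientation: [13.6, 90.0, 2.8]
force: [-4.3, 0.2, 9.0]
opening: 0.0003
t 24.78 tcp [0.5296 0.0633 0.1563] crate [-0.1527 -0.0656  0.1563] open 0.0003 F crate [-4.3 -0.6  9. ]
tool y yaw err deg 0.05 x axis [ 0.001  0.    -1.   ]
```

Hard contact at z ≈ 0.157, exactly the level knob's top, and it holds 9 N against about 1 N of friction: the handle is home. Retracting.

```bash
python3 -m pendant '[{"claw":0,"linear":[-5,0,0],"twist":0},{"claw":0,"linear":[-15,0,0],"twist":0},{"claw":0,"linear":[-25,0,0],"twist":0},{"claw":0,"linear":[-25,0,0],"twist":0},{"claw":0,"linear":[-25,0,-10],"twist":0},{"claw":0,"linear":[-10,0,-15],"twist":0},{"claw":0,"linear":[0,0,-15],"twist":0},{"claw":0,"linear":[0,0,-10],"twist":0},{"claw":0,"linear":[0,0,0],"twist":0},{"claw":0,"linear":[0,0,0],"twist":0}]'
python3 - <<'E'
from h import *
st()
sp,si,sd=shot('scene'); cv2.imwrite('pics/f.png',cv2.resize(si[180:300,230:390],(800,600),interpolation=cv2.INTER_CUBIC)[:,:,::-1])
E
```

```text
clock: 25.62
tool_pos: [0.4801, 0.0729, 0.2604]
orientation: [86.4, 90.0, 75.5]
force: [0.8, -0.2, 0.1]
opening: 0.0003
t 25.62 tcp [0.4801 0.0729 0.2604] crate [-0.2031 -0.0656  0.2604] open 0.0003 F crate [ 0.79 -0.06  0.09]
tool y yaw err deg 0.08 x axis [ 0.  0. -1.]
```

View pics/f.png

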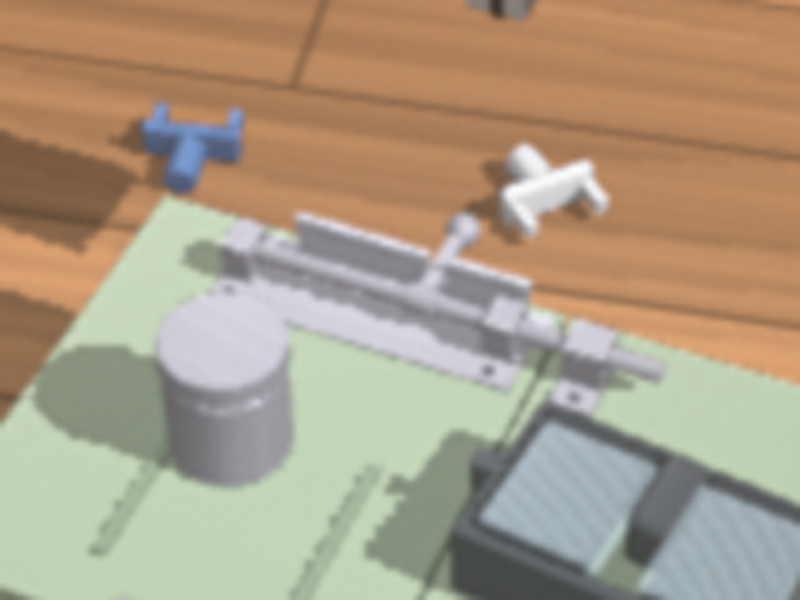

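The picture shows the rod through the keeper (590,345), the handle lying through the notch with the knob at (463,229), and the canister, mask and mouthpieces undisturbed.

```bash
python3 -c "
from plant import *
print(close_job())"
```

```text
the job is handed in; nothing more can be done
None
```

The bolt is slid across into the keeper (about 0.06 on its scale, past the 0.035 needed). The handle lies level in the notch and the gripper has let go. The job was handed in at about 26 s of the 72 s allowed.

- **Finding the notch:** I located it in the scene and wrist pictures and shifted the last 2 mm after a look from straight above. I then turned the handle past the strip's edge in small steps. The force at the gripper stayed under about 10 N, so the handle was never forced against the strip.
- **Fully home:** The first check was not conclusive. The pads slipped on the knob near the end, and the scene picture alone could not tell 1.45 rad from fully home. I pressed lightly from above with closed fingers and met a firm stop at z ≈ 0.157 m, the height of the level knob's top. It held against 9 N, where friction alone would give about 1 N.
- **After letting go:** The force reading was near zero. In the last picture the rod is through the keeper and the handle lies in the notch. The canister, mask and mouthpieces looked unmoved by eye. I did not check the stand, weight and torch again; the arm passed well above the right side on its way in.

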